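Seat a check block in the analyser stage corner and set the mode dial

ROBOT

A 6-joint arm with a two-finger parallel gripper is mounted at the origin on the work surface. World frame = base frame: x ahead of the robot, y to its left, z up, the work surface at z = 0. Lengths are in mm, angles in rad, forces in N, time in s.
With the tool pointing down it reaches from about 300 to 775 mm from the base axis. Payload 14.6 kg.
Tool frame: the origin (TCP) lies on the front face of the gripper's body, between the roots of the fingers; the fingertips stand 97 mm ahead of it and the grasp point (between the pads) lies 78 mm ahead of it; z points along the fingers, y is the direction in which the jaws open and shut (so a half turn about z gives the same grasp; the last joint's range is limited). The gripper opens to 94 mm and grips with 3 to 60 N. Pads are 16 mm wide; open, the fingers measure 119 mm over their backs; the gripper's body (75 mm by 177 mm) begins 78 mm behind the grasp point.
Start: joints at [1.049, 0.3, 1.521, -0, 1.321, -0.067], TCP at [241.602, 494.084, 302.646] pointing down, gripper open.
Joint ranges: [-3.03, 3.03], [-0.79, 2.21], [0.23, 2.52], [-1.04, 4.18], [0, 3.07], [-2.55, 2.55]. Speed limits (rad/s): [2.22, 2.22, 2.57, 3.14, 3.14, 3.14].

INTERFACE

Orientations are given as [roll, pitch, yaw] about the fixed x, y, z axes, in that order (R = Rz(yaw) Ry(pitch) Rx(roll)).
In Python, from cell import manip, eyes, finder gives the robot as it stands.
- The arm moves only by the tool drive_tool, never from a script. Its argument "rows" is a list of rows, each an object with "offset": the shift along the tool's x, y, z in mm, a list of three; "spin": the turn about the tool's z in degrees; "jaw": the finger opening in mm, from 0 to 94. In form: [{"offset": [dx, dy, dz], "spin": spin, "jaw": jaw}, ...]. A call has 1 to 20 rows; each row shifts and turns the commanded pose from where the row before left it, along the tool's axes as they then stand; what a row does not reach is not made up. A row lasts 1/10 s, in which the tool goes at most 50 mm and 8.59 degrees, less where a joint would pass 70% of its speed; a pose out of reach is approached as far as the arm can. A call is refused whole if a number of a shift passes 50 or a number of a turn 8.59, either way. A call with a gripper value outside its range is refused whole. The fingers move at their own pace and stop on an object; "force" is the grip in N (left out, the last holds). Time passes only in rows, so rows that do not move let the fingers close. It gives the time, the measured TCP pose, the force and the opening at its end, in the units of the state.
- manip.read_state(): the state, without advancing time (a new reading comes with each control period).
- eyes.camera(name): name is "scene" or "top" or "wrist"; returns a dict with "color" (420x560x3 uint8, blue, green, red), "depth" (420x560 float32, mm along the optical axis (not along the pixel's ray), 0 where there is no reading), "vfov" (degrees; the focal length in pixels is half the picture's height over the tangent of half this angle, whatever the lens; pixels are square), "cx", "cy" (the principal point, pixels), "rvec" (rotation vector, rad) and "tvec" (3), from world to camera coordinates, as OpenCV has them. Camera axes: x right, y down, z forward; pixel columns grow to the right and rows downward; lengths in mm; the calibration is good to about 2 mm. A picture is of the moment at which its call begins.
- manip.sign_off(): hands the job in, once; it reports no verdict.
Trained networks look in the newest picture that a camera, given by its name, has taken for a name from the list of things; names that differ only in an ending like _2 or _b are one class to them, and where a whole thing is asked for, a point or a joint stands for the part that bears it (a point fixed in the world has none). Each returns a list of dicts, best first, with "p" (0 to 1); they miss things now and then, are a little off and sometimes report something else, mostly with a low value. They report only what shows in the picture. A call takes as long as a camera call. They do not tell look-alikes from the thing itself.
- finder.find_in(camera, target): "uv" ([column, row] in pixels, amid what is visible of it).
The state is a dict: "clock": time; "joints": joint angles; "qd": joint speeds; "effort": joint torques, N m; "eef_pos": TCP position; "eef_rot": TCP orientation; "wrist_force": force on the tool from outside, world axes, zero at the start; "moment": the same for the moment, N m; "finger_gap": finger opening in mm.
Only numpy, scipy, OpenCV 4.12 (cv2) and the standard library are available. Lean on these libraries where they do the work, as an engineer would, in place of code of your own. Each camera call takes 0.05 s, during which the arm holds its last target. There are 200 camera calls.

TASK

Lift the empty sample cup off the measuring stage and set it down upright, without dropping it, in the empty compartment of the steel tray. Then push the flat metal check block across the stage into the fence corner, its long side against the long fence and its short side against the short fence, square and flush with both. Last, turn the dial to the third click from its end stop (the stop, at the big dot, counts as zero), and leave the other things where they are.

Things in the scene. Friction and masses are not known exactly. Their poses are not given: they have to be found in the camera images.
- stage: Fixed measuring stage: a dark grey plate 270 (x) x 300 (y) x 12 mm with two aluminium fences, 20 mm thick, standing 18 mm above the plate. Origin: centre of its underside. In its own frame the long fence runs all along y at the far (+x) edge, inner face at x = +115 mm; the short fence runs along x at the +y edge, from x = -55 mm to the corner, inner face at y = +130 mm. Plate top at z = 12 mm. It stands on the table, turned up to about 15 degrees.
- block: Loose flat aluminium check block with a round disc mark on top, 88 (x) x 110 (y) x 25 mm, about 0.65 kg, lying on the stage plate, skewed by up to about 17 degrees from the stage's axes; too wide to grasp, it is pushed. Origin: centre of its underside. Home in the corner its origin lies at about x = +71, y = +75, z = +12 mm in the stage's frame, its axes parallel to the stage's. It slides with ordinary friction and needs some 2 to 6 N.
- cup: Loose empty steel sample cup, round, open at the top, outer diameter 44 mm, height 38 mm, 80 g, standing on the stage plate in the fence corner where the block must go, its axis at least 45 mm from each fence face. Origin: centre of its underside, z up.
- tray: Fixed steel tray 210 (x) x 125 (y) x 22 mm high, walls 4 mm, floor 4 mm thick, parted in two by a wall across its middle. Origin: centre of its underside. The -x compartment is empty; the +x compartment holds another cup. The tray stands on the left or the right of the stage and the dial console on the other side.
- tray_free (a point): Centre of the floor of the tray's empty compartment (about 99 by 117 mm inside), on the floor's upper face, 4 mm above the table; axes as the tray's.
- dial_grip (a point): Point on the dial's axis at the height to grip, 80 mm above the table. The dial is a grey disc 52 mm across with a black bar grip on top, 46 mm long (this point's x), 14 mm wide (this point's y), its top 10 mm above and its lower end 20 mm below this point. A white line on the bar's -x half is the pointer. Axes turn with the dial. It sits in the middle of a white console 140 x 140 x 50 mm.
- dial (a joint): Angle of the dial in rad: 0 at its counter-clockwise end stop (pointer at the big dot), growing as it is turned clockwise seen from above. It clicks into spring detents every 0.42 rad (24 degrees), marked by dots, up to the fifth at 2.10; the third click is 1.26. It starts at the stop or the first click; let go, it snaps to the nearest click. Turning it over a click takes about 0.16 N m, so grip it firmly.
- full_cup: Bystander: loose steel cup like the other (44 x 38 mm) with a brass block in it, standing in the tray's +x compartment. Origin: centre of its underside.
- jar: Bystander: loose white lidded jar, 60 mm across, 75 mm high. Origin: centre of its underside.
- press_die: Bystander: loose dark steel cylinder, 48 mm across, 30 mm high. Origin: centre of its underside.
Not all that is in view belongs to the job. Of the things that look like the block, the middle-sized one is meant.

How it is judged (in metres and radians):
On the way, in this order (a step that is already met when the one before it is completed fails the run):
1. the empty cup has been lowered into the tray's empty compartment, held by the fingers to within 12 mm of its floor (x of cup in the frame of tray_free between -0.05 and 0.05 m and y of cup in the frame of tray_free between -0.06 and 0.06 m and z of cup in the frame of tray_free below 0.012 m and contact force between the fingers and cup above 0.2 N).
2. the block is square and flush in the fence corner (x of block in the frame of stage above 0.0685 m and y of block in the frame of stage above 0.0725 m and angle between the x axis of block and the x axis of stage, either way round below 0.025 rad and z of block in the frame of stage below 0.0145 m), for 0.2 s.
3. the dial is at the third click (value of joint dial between 1.16 and 1.36 rad), for 0.2 s.
At the end, for the whole second after the job is handed in: Block flat on the stage, at most 2.5 mm off each fence, within 0.025 rad of square, long side along the long fence; empty cup upright on the floor of the tray's empty compartment; dial at the third click (1.26 rad, within 0.10); all at rest (all of step 2 and all of step 3 and x of cup in the frame of tray_free between -0.05 and 0.05 m and y of cup in the frame of tray_free between -0.06 and 0.06 m and z of cup in the frame of tray_free below 0.004 m and angle between cup's own z axis and vertical below 0.08 rad and linear speed of each of block, cup below 0.02 m/s and velocity of joint dial below 0.1 rad/s); the robot touches nothing.
It fails at once if full cup was moved more than 20 mm (distance of full_cup from where it was at the start of the episode above 0.02 m).
It fails at once if jar was moved more than 20 mm (distance of jar from where it was at the start of the episode above 0.02 m).
It fails at once if press die was moved more than 20 mm (distance of press_die from where it was at the start of the episode above 0.02 m).
It also fails if it takes over 69 s, if anything falls off the work surface, if the arm or the gripper's body presses on something with over 40 N, if the wrist force passes 120 N, or if a joint passes its speed limit or range.

## Working session

There is one attempt and no reset: what is moved stays moved. The work goes in short steps, Python scripts to look and compute and a tool call to move; the robot and the scene stay as the last step left them, time stands still between calls to the robot, and variables do not carry over. Pictures are saved under pics/ and viewed, about 8 in all and at most 12, crops included, and the job is handed in when it is done.

Besides the shell and the picture viewer there is one more tool, called after ">>>" by a JSON object that holds its "name" and its "arguments". drive_tool: Moves the arm, as the interface text tells. Its arguments: {"type":"object","properties":{"rows":{"type":"array","items":{"type":"object","properties":{"offset":{"type":"array","items":{"type":"number"}},"spin":{"type":"number"},"jaw":{"type":"number"}}}},"force":{"type":"number"}},"required":["rows"]}

```bash
ls; mkdir -p pics; cat > h.py <<'E'
import numpy as np,cv2
from cell import manip,eyes,finder
def cam(n):
    c=eyes.camera(n);c['f']=c['color'].shape[0]/2/np.tan(np.radians(c['vfov'])/2)
    c['R']=cv2.Rodrigues(np.array(c['rvec'],float))[0];c['t']=np.array(c['tvec'],float).ravel();return c
def ray(c,uv,z):
    d=c['R'].T@np.array([(uv[0]-c['cx'])/c['f'],(uv[1]-c['cy'])/c['f'],1]);o=-c['R'].T@c['t']
    return o+d*(z-o[2])/d[2]
def cloud(c):
    v,u=np.mgrid[:420,:560];d=c['depth']
    p=np.stack([(u-c['cx'])/c['f']*d,(v-c['cy'])/c['f']*d,d],-1)
    return (p-c['t'])@c['R']
def proj(c,p):
    q=c['R']@np.array(p,float)+c['t'];return q[:2]/q[2]*c['f']+[c['cx'],c['cy']]
E
python3 - <<'E'
from h import *
print(manip.read_state())
for n in ['top','scene']:
    c=cam(n);cv2.imwrite(f'pics/{n}0.png',cv2.resize(c['color'],(800,600)) if n=='top' else c['color'])
    P=cloud(c);print(n,c['f'],-c['R'].T@c['t'])
    for t in ['stage','block','cup','tray','dial_grip','full_cup','jar','press_die']:
        for r in finder.find_in(n,t)[:4]:
            u,v=map(int,np.round(r['uv']));print(t,round(r['p'],2),u,v,P[min(v,419),min(u,559)].round())
E
```

```text
pics
{'clock': 0.0, 'joints': array([ 1.04939823e+00,  3.00507099e-01,  1.52158752e+00, -9.52203240e-06,
        1.32069058e+00, -6.66061447e-02]), 'qd': array([ 0.00070998, -0.00283703,  0.00055632, -0.00027188,  0.00157883,
        0.00112956]), 'effort': array([ 2.21804738e-03, -5.31833053e+01, -3.52735269e+01,  7.09044258e-02,
        2.46021291e-02,  5.70884566e-06]), 'eef_pos': array([241.53452508, 493.96142195, 302.06378898]), 'eef_rot': array([-3.14040214e+00, -7.01695882e-05,  2.68680303e+00]), 'wrist_force': array([ 0.2595736 ,  0.36740464, -0.19773763]), 'moment': array([-0.01486651, -0.00531977,  0.0203502 ]), 'finger_gap': 94.45726767862816}
top 402.11355850452503 [ 423.03183053   -2.32199617 1057.83342856]
stage 0.72 282 173 [599.  -3.  11.]
stage 0.23 148 211 [499. 348.   9.]
stage 0.16 306 194 [540. -64.  37.]
block 0.71 370 303 [ 266. -223.   39.]
block 0.68 305 193 [542. -61.  42.]
block 0.68 265 273 [339.  41.  18.]
block 0.18 148 210 [501. 345.  18.]
cup 0.72 251 162 [626.  78.  19.]
tray 0.65 150 211 [499. 344.   4.]
dial_grip 0.66 423 209 [ 499. -347.   79.]
full_cup 0.7 145 187 [560. 352.  26.]
jar 0.96 425 133 [ 687. -357.   77.]
press_die 0.9 145 134 [698. 353.  31.]
scene 471.9820134783464 [1215.07580914 -634.11997105  804.03106705]
stage 0.81 312 255 [624. -26.  13.]
block 0.83 164 212 [ 279. -236.   38.]
block 0.65 279 240 [553. -72.  38.]
block 0.63 260 193 [348.  28.  20.]
cup 0.64 339 234 [634.  54.  44.]
tray 0.65 371 183 [503. 326.  10.]
dial_grip 0.89 164 273 [ 514. -359.   76.]
full_cup 0.69 391 182 [550. 358.  25.]
jar 0.67 206 346 [ 725. -389.   73.]
jar 0.66 390 185 [571. 325.  40.]
press_die 0.5 434 212 [718. 334.  28.]
```

View pics/top0.png

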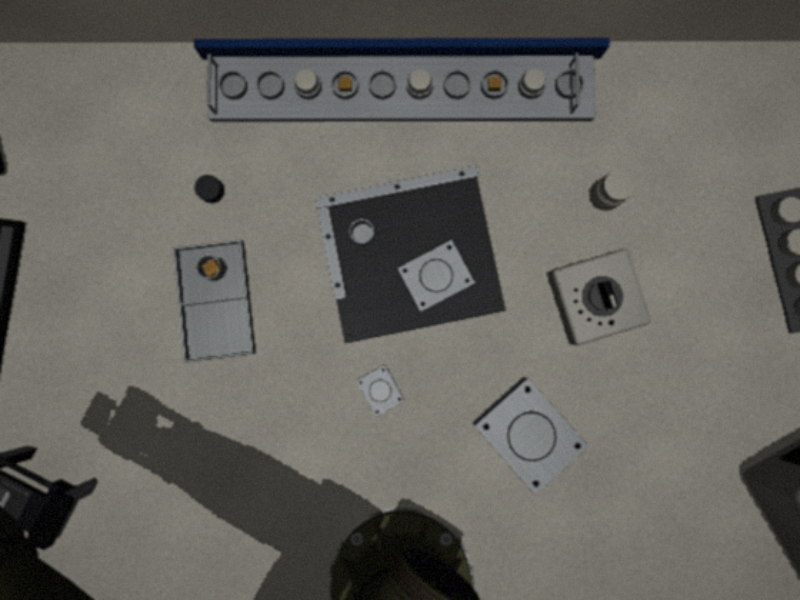

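```bash
python3 - <<'E'
from h import *
c=cam('top');P=cloud(c).reshape(-1,3);np.save('c0.npy',P)
def rect(m,name):
    q=P[m][:,:2].astype(np.float32)
    im=np.zeros((1000,1200),np.uint8)
    print(name,len(q),cv2.minAreaRect(q), q.mean(0))
x,y,z=P.T
near=lambda a,b,r:np.hypot(x-a,y-b)<r
rect(near(542,-61,85)&(z>33)&(z<46),'block')
rect(near(626,78,35)&(z>42)&(z<60),'cup rim')
rect(near(500,347,160)&(z>14)&(z<26)&(abs(y-347)<90),'tray walls')
rect(near(560,352,35)&(z>30),'full')
rect(near(499,-347,40)&(z>78)&(z<100),'bar')
rect((abs(x-599)<230)&(abs(y)<220)&(z>25)&(z<33),'fences')
rect(near(499,-347,110)&(z>44)&(z<56),'console')
E
```

```text
block 1466 ((544.5294189453125, -60.23857879638672), (88.27111053466797, 110.0721664428711), 28.02655029296875) [544.06793  -59.974133]
cup rim 71 ((622.0809936523438, 72.39999389648438), (42.59286880493164, 41.99747848510742), 62.65622329711914) [622.53094  72.5748 ]
tray walls 699 ((501.1185302734375, 342.9891052246094), (210.01466369628906, 126.8233413696289), 7.05624532699585) [509.37628 346.04037]
full 109 ((559.7630004882812, 346.01275634765625), (42.757774353027344, 42.55280685424805), 77.43519592285156) [560.3895  345.68326]
bar 135 ((506.2844543457031, -350.9286804199219), (44.988670349121094, 14.8858060836792), 18.158586502075195) [ 505.78964 -349.72305]
fences 1357 ((600.5245361328125, -11.60784912109375), (240.3569793701172, 299.58837890625), 11.30872631072998) [663.93665   49.314137]
console 2689 ((505.9989013671875, -350.9207458496094), (140.1205291748047, 140.6416473388672), 17.098581314086914) [ 505.43427 -349.14746]
```

The picture shows the stage (centre about 410,255), the cup at (361,231) in the fence corner and the middle-sized block at (436,275). The tray is on the left at (215,300), with its near compartment empty. The dial is at (602,296), and its pointer faces the big dot at (612,322), so it starts at the stop.

```bash
python3 - <<'E'
from h import *
P=np.load('c0.npy')
from scipy.optimize import minimize
x,y,z=P.T
# outer edges: plate points+fence points in stage frame for trial yaw
F=P[(z>26)&(z<33)&(abs(x-600)<230)&(abs(y)<200)]; B=P[(z>8)&(z<16)&(abs(x-600)<230)&(abs(y)<200)]
for a in [10.5,11,11.3,11.6,12]:
    t=np.radians(a);ex=np.array([np.cos(t),np.sin(t)]);ey=np.array([-ex[1],ex[0]])
    fx,fy=F[:,:2]@ex,F[:,:2]@ey; bx,by=B[:,:2]@ex,B[:,:2]@ey
    # short fence points: fy near max & not long
    X=np.percentile(fx,99.5);Y=np.percentile(fy,99.5)
    L=fx>X-22;S=(fy>Y-22)&(fx<X-30)
    print(a,'xmax',X.round(1),'fxstrip',np.percentile(fx[L],[0.5,50,99.5]).round(1),'yext',np.percentile(fy[L],[.3,50,99.7]).round(1),'short',np.percentile(fy[S],[1,50,99]).round(1),np.percentile(fx[S],[1,99]).round(1),'std',fx[L].std().round(2),'plate',np.percentile(bx,[.3,99.7]).round(1),np.percentile(by,[.3,99.7]).round(1))
    Xc=X-135; Yc=np.percentile(fy[L],[.3,99.7]).mean()
    o=Xc*ex+Yc*ey
    for n,p in [('block',(544.5,-60.2)),('cup',(622.1,72.4))]: print(n,np.round([(np.array(p)-o)@ex,(np.array(p)-o)@ey],1),'o',o.round(1))
E
```

```text
10.5 xmax 709.1 fxstrip [687.3 697.6 709.4] yext [-268.5 -123.2   29.1] short [ 8.3 18.9 29.2] [516.9 676.6] std 6.03 plate [437.2 689.1] [-271.1   24.4]
block [-49.7 -38.7] o [586.3 -13.1]
cup [50.7 77.5] o [586.3 -13.1]
11 xmax 707.2 fxstrip [685.5 696.2 707.3] yext [-274.5 -123.8   23. ] short [ 3.5 13.7 23.7] [517.  676.1] std 6.12 plate [436.8 687.4] [-275.6   20.2]
block [-49.1 -37.3] o [585.6 -14.3]
cup [52.3 78.1] o [585.6 -14.3]
11.3 xmax 706.4 fxstrip [685.3 695.5 706.4] yext [-278.1 -126.8   19.3] short [ 0.6 10.7 20.5] [517.1 674.7] std 6.1 plate [436.5 686.4] [-278.6   17.7]
block [-49.2 -36.4] o [585.6 -14.9]
cup [52.9 78.5] o [585.6 -14.9]
11.6 xmax 705.6 fxstrip [684.7 694.8 705.8] yext [-281.7 -129.8   16. ] short [-2.5  7.4 17.1] [517.1 674.7] std 6.12 plate [435.8 685.7] [-281.6   15.2]
block [-49.3 -35.6] o [585.6 -15.4]
cup [53.4 78.7] o [585.6 -15.4]
12 xmax 705.1 fxstrip [683.4 693.9 705.3] yext [-286.5 -134.    11.2] short [-6.9  3.3 13.3] [517.2 672.5] std 6.14 plate [434.7 684.8] [-285.5   11.9]
block [-50.  -34.4] o [586.2 -16.1]
cup [53.5 79.1] o [586.2 -16.1]
```

>>> {"name": "drive_tool", "arguments": {"rows": [{"offset": [0, 0, 0], "spin": 7.7, "jaw": 64}]}}

```text
clock: 1.05
eef_pos: [241.6, 494.1, 302.6]
eef_rot: [3.142, 0.0, 2.552]
wrist_force: [-0.2, -0.1, -0.1]
finger_gap: 89.0
```

>>> {"name": "drive_tool", "arguments": {"rows": [{"offset": [-30, -7.6, 0], "jaw": 64}, {"offset": [-30, -7.6, 0], "jaw": 64}, {"offset": [-30, -7.6, 0], "jaw": 64}, {"offset": [-30, -7.6, 0], "jaw": 64}, {"offset": [-30, -7.6, 0], "jaw": 64}, {"offset": [-30, -7.6, 0], "jaw": 64}, {"offset": [-30, -7.6, 0], "jaw": 64}, {"offset": [-30, -7.6, 0], "jaw": 64}, {"offset": [-30, -7.6, 5], "jaw": 64}, {"offset": [-30, -7.6, 10], "jaw": 64}, {"offset": [-30, -7.6, 10], "jaw": 64}, {"offset": [-30, -7.6, 10], "jaw": 64}, {"offset": [-30, -7.6, 10], "jaw": 64}, {"offset": [-30, -7.6, 10], "jaw": 64}, {"offset": [-30, -7.6, 10], "jaw": 64}, {"offset": [-30, -7.6, 10], "jaw": 64}, {"offset": [-30, -7.6, 10], "jaw": 64}, {"offset": [-25, -6, 10], "jaw": 64}, {"offset": [-15.6, -3.6, 7], "jaw": 64}, {"offset": [0, 0, 0], "jaw": 64}]}}

```text
validation failed for argument at $.ro...
```

```bash
python3 - <<'E'
from h import *
s=manip.read_state();print(s['eef_pos'],s['eef_rot'],s['joints'],s['finger_gap'])
c=cam('wrist');cv2.imwrite('pics/w1.png',c['color']);P=cloud(c)
x,y,z=P.reshape(-1,3).T
m=(np.hypot(x-622,y-72)<40)&(z>44)&(z<58);q=P.reshape(-1,3)[m][:,:2].astype(np.float32);print(len(q),cv2.minEnclosingCircle(q),cv2.minAreaRect(q))
for r in finder.find_in('wrist','cup')[:2]:print(r,ray(c,r['uv'],50))
E
```

```text
[241.60422501 494.08488939 302.64327484] [3.14158170e+00 2.07994198e-05 2.55185465e+00] [ 1.04940404e+00  2.99900866e-01  1.52100432e+00 -2.21895073e-05
  1.32067795e+00  6.83512151e-02] 88.97868379650677
0 ((0.0, 0.0), 0.0) ((0.0, 0.0), (0.0, 0.0), 0.0)
```

>>> {"name": "drive_tool", "arguments": {"rows": [{"offset": [-30, -7.6, 0], "spin": 0, "jaw": 64}, {"offset": [-30, -7.6, 0], "spin": 0, "jaw": 64}, {"offset": [-30, -7.6, 0], "spin": 0, "jaw": 64}, {"offset": [-30, -7.6, 0], "spin": 0, "jaw": 64}, {"offset": [-30, -7.6, 0], "spin": 0, "jaw": 64}, {"offset": [-30, -7.6, 0], "spin": 0, "jaw": 64}, {"offset": [-30, -7.6, 0], "spin": 0, "jaw": 64}, {"offset": [-30, -7.6, 0], "spin": 0, "jaw": 64}, {"offset": [-30, -7.6, 5], "spin": 0, "jaw": 64}, {"offset": [-30, -7.6, 10], "spin": 0, "jaw": 64}, {"offset": [-30, -7.6, 10], "spin": 0, "jaw": 64}, {"offset": [-30, -7.6, 10], "spin": 0, "jaw": 64}, {"offset": [-30, -7.6, 10], "spin": 0, "jaw": 64}, {"offset": [-30, -7.6, 10], "spin": 0, "jaw": 64}, {"offset": [-30, -7.6, 10], "spin": 0, "jaw": 64}, {"offset": [-30, -7.6, 10], "spin": 0, "jaw": 64}, {"offset": [-30, -7.6, 10], "spin": 0, "jaw": 64}, {"offset": [-25, -6, 10], "spin": 0, "jaw": 64}, {"offset": [-15.6, -3.6, 7], "spin": 0, "jaw": 64}, {"offset": [0, 0, 0], "spin": 0, "jaw": 64}]}}

```text
clock: 3.15
eef_pos: [622.6, 71.6, 199.4]
eef_rot: [-3.141, -0.001, 2.553]
wrist_force: [-0.2, 0.8, -0.0]
finger_gap: 63.7
```

```bash
python3 - <<'E'
from h import *
s=manip.read_state();print(s['eef_pos'],s['eef_rot'],s['joints'],s['finger_gap'])
c=cam('wrist');cv2.imwrite('pics/w1.png',c['color']);P=cloud(c)
x,y,z=P.reshape(-1,3).T
m=(np.hypot(x-622,y-72)<40)&(z>44)&(z<58);q=P.reshape(-1,3)[m][:,:2].astype(np.float32);print(len(q),cv2.minEnclosingCircle(q),cv2.minAreaRect(q))
for r in finder.find_in('wrist','cup')[:2]:print(r,ray(c,r['uv'],50))
E
```

```text
[622.60293907  71.59116314 199.38040503] [-3.14053424e+00 -1.31612728e-03  2.55270892e+00] [ 5.60653165e-02  5.64539213e-01  1.39324915e+00 -5.89289156e-05
  1.18549232e+00 -9.25825778e-01] 63.66847941194453
953 ((622.6466064453125, 69.38329315185547), 22.012006759643555) ((622.6712036132812, 69.45472717285156), (43.0482063293457, 43.126522064208984), 57.43696975708008)
{'uv': [278.4, 221.1], 'p': 0.89} [619.03267588  71.33293029  50.        ]
{'uv': [69.7, 221.8], 'p': 0.35} [541.74275846 -45.07463078  50.        ]
```

>>> {"name": "drive_tool", "arguments": {"rows": [{"offset": [-0.6, -0.8, 12], "spin": 0, "jaw": 64}, {"offset": [0, 0, 15], "spin": 0, "jaw": 64}, {"offset": [0, 0, 15], "spin": 0, "jaw": 64}, {"offset": [0, 0, 15], "spin": 0, "jaw": 64}, {"offset": [0, 0, 15], "spin": 0, "jaw": 64}, {"offset": [0, 0, 11], "spin": 0, "jaw": 64}, {"offset": [0, 0, 0], "spin": 0, "jaw": 64}, {"offset": [0, 0, 0], "spin": 0, "jaw": 30}, {"offset": [0, 0, 0], "spin": 0, "jaw": 30}, {"offset": [0, 0, 0], "spin": 0, "jaw": 30}, {"offset": [0, 0, 0], "spin": 0, "jaw": 30}, {"offset": [0, 0, 0], "spin": 0, "jaw": 30}, {"offset": [0, 0, 0], "spin": 0, "jaw": 30}], "force": 18}}

```text
clock: 4.55
eef_pos: [622.6, 71.7, 118.4]
eef_rot: [3.141, 0.001, 2.552]
wrist_force: [-0.6, -0.4, 5.3]
finger_gap: 43.8
```

>>> {"name": "drive_tool", "arguments": {"rows": [{"offset": [0, 0, -5], "spin": 0, "jaw": 30}, {"offset": [0, 0, -15], "spin": 0, "jaw": 30}, {"offset": [0, 0, -25], "spin": 0, "jaw": 30}, {"offset": [0, 0, -25], "spin": 0, "jaw": 30}, {"offset": [10, 4.3, -15], "spin": 0, "jaw": 30}, {"offset": [20, 8.6, -5], "spin": 0, "jaw": 30}, {"offset": [25, 10.7, 0], "spin": 0, "jaw": 30}, {"offset": [30, 12.8, 0], "spin": 0, "jaw": 30}, {"offset": [30, 12.8, 0], "spin": 0, "jaw": 30}, {"offset": [30, 12.8, 0], "spin": 0, "jaw": 30}, {"offset": [30, 12.8, 0], "spin": 0, "jaw": 30}, {"offset": [30, 12.8, 0], "spin": 0, "jaw": 30}, {"offset": [30, 12.8, 0], "spin": 0, "jaw": 30}, {"offset": [25, 10.7, 0], "spin": 0, "jaw": 30}, {"offset": [20, 8.6, 5], "spin": 0, "jaw": 30}, {"offset": [10.8, 4.6, 10], "spin": 0, "jaw": 30}, {"offset": [0, 0, 0], "spin": 0, "jaw": 30}, {"offset": [0, 0, 0], "spin": 0, "jaw": 30}]}}

```text
clock: 6.35
eef_pos: [449.7, 336.2, 192.4]
eef_rot: [-3.141, -0.0, 2.552]
wrist_force: [-0.6, -0.1, -0.3]
finger_gap: 43.7
```

```bash
python3 - <<'E'
from h import *
s=manip.read_state();print(s['eef_pos'],s['eef_rot'],s['finger_gap'],s['wrist_force'])
c=cam('wrist');t=cam('scene')
cv2.imwrite('pics/p2.png',np.hstack([cv2.resize(c['color'],(400,300)),cv2.resize(t['color'],(400,300))]))
E
```

```text
[449.6651724  336.24282362 192.43084598] [-3.14083855e+00 -1.20166022e-04  2.55249301e+00] 43.72013730064522 [-0.58757706 -0.08656701 -0.30423493]
```

View pics/p2.png

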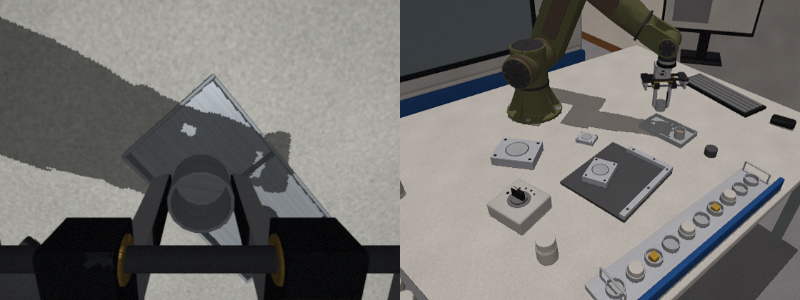

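The cup is held between the fingers at (200,195) in the wrist half. It hangs over the tray.

>>> {"name": "drive_tool", "arguments": {"rows": [{"offset": [0, 0, 15], "spin": 0, "jaw": 30}, {"offset": [0, 0, 20], "spin": 0, "jaw": 30}, {"offset": [0, 0, 18], "spin": 0, "jaw": 30}, {"offset": [0, 0, 12], "spin": 0, "jaw": 30}, {"offset": [0, 0, 6], "spin": 0, "jaw": 30}, {"offset": [0, 0, 4], "spin": 0, "jaw": 30}, {"offset": [0, 0, 3], "spin": 0, "jaw": 30}, {"offset": [0, 0, 0], "spin": 0, "jaw": 30}, {"offset": [0, 0, 0], "spin": 0, "jaw": 30}, {"offset": [0, 0, 0], "spin": 0, "jaw": 30}]}}

```text
clock: 7.45
eef_pos: [449.7, 336.8, 115.1]
eef_rot: [3.141, 0.0, 2.552]
wrist_force: [-0.5, -0.4, -1.2]
finger_gap: 43.7
```

>>> {"name": "drive_tool", "arguments": {"rows": [{"offset": [0, 0, 2], "spin": 0, "jaw": 30}, {"offset": [0, 0, 1], "spin": 0, "jaw": 30}, {"offset": [0, 0, 1], "spin": 0, "jaw": 30}, {"offset": [0, 0, 0], "spin": 0, "jaw": 30}, {"offset": [0, 0, 0], "spin": 0, "jaw": 30}]}}

```text
clock: 7.95
eef_pos: [449.6, 336.7, 110.6]
eef_rot: [-3.142, 0.0, 2.552]
wrist_force: [0.1, 0.2, -0.8]
finger_gap: 44.0
```

>>> {"name": "drive_tool", "arguments": {"rows": [{"offset": [0, 0, 0.7], "spin": 0, "jaw": 30}, {"offset": [0, 0, 0.5], "spin": 0, "jaw": 30}, {"offset": [0, 0, 0], "spin": 0, "jaw": 30}, {"offset": [0, 0, 0], "spin": 0, "jaw": 30}]}}

```text
clock: 8.35
eef_pos: [449.6, 336.7, 110.3]
eef_rot: [3.141, 0.0, 2.552]
wrist_force: [-4.6, -3.3, 10.5]
finger_gap: 43.9
```

>>> {"name": "drive_tool", "arguments": {"rows": [{"offset": [0, 0, -0.5], "spin": 0, "jaw": 64}, {"offset": [0, 0, 0], "spin": 0, "jaw": 64}, {"offset": [0, 0, 0], "spin": 0, "jaw": 64}, {"offset": [0, 0, 0], "spin": 0, "jaw": 64}, {"offset": [0, 0, 0], "spin": 0, "jaw": 64}, {"offset": [0, 0, -5], "spin": 0, "jaw": 64}, {"offset": [0, 0, -15], "spin": 0, "jaw": 64}, {"offset": [0, 0, -20], "spin": 0, "jaw": 64}, {"offset": [0, 0, -20], "spin": 0, "jaw": 64}, {"offset": [0, 0, -20], "spin": -7.5, "jaw": 60}, {"offset": [0, 0, -10], "spin": -7.5, "jaw": 60}, {"offset": [0, 0, 0], "spin": -7.5, "jaw": 60}, {"offset": [0, 0, 0], "spin": -7.5, "jaw": 60}, {"offset": [0, 0, 0], "spin": -7.5, "jaw": 60}, {"offset": [0, 0, 0], "spin": -7.6, "jaw": 60}, {"offset": [0, 0, 0], "spin": 0, "jaw": 60}]}}

```text
clock: 9.95
eef_pos: [449.7, 336.7, 201.2]
eef_rot: [3.141, 0.001, -2.941]
wrist_force: [0.1, -0.0, 0.8]
finger_gap: 59.9
```

>>> {"name": "drive_tool", "arguments": {"rows": [{"offset": [2.2, -14.4, 0], "spin": 0, "jaw": 60}, {"offset": [4.4, -29, 0], "spin": 0, "jaw": 60}, {"offset": [4.4, -30, 0], "spin": 0, "jaw": 60}, {"offset": [4.4, -30, 0], "spin": 0, "jaw": 60}, {"offset": [4.4, -30, 0], "spin": 0, "jaw": 60}, {"offset": [4.4, -30, 0], "spin": 0, "jaw": 60}, {"offset": [4.4, -30, 0], "spin": 0, "jaw": 60}, {"offset": [4.4, -30, 0], "spin": 0, "jaw": 60}, {"offset": [4.4, -30, 0], "spin": 0, "jaw": 60}, {"offset": [4.4, -30, 0], "spin": 0, "jaw": 60}, {"offset": [4.4, -30, 0], "spin": 0, "jaw": 60}, {"offset": [4.4, -30, 0], "spin": 0, "jaw": 60}, {"offset": [4.4, -30, 0], "spin": 0, "jaw": 60}, {"offset": [4, -25, 0], "spin": 0, "jaw": 60}, {"offset": [2, -10, 0], "spin": 0, "jaw": 60}, {"offset": [0, 0, 0], "spin": 0, "jaw": 60}]}}

```text
clock: 11.55
eef_pos: [469.7, -76.8, 200.1]
eef_rot: [-3.141, 0.0, -2.948]
wrist_force: [0.3, -0.4, 0.4]
finger_gap: 60.1
```

```bash
cat >> h.py <<'E'
O=np.array([585.6,-14.9]);T=np.radians(11.3);EX=np.array([np.cos(T),np.sin(T)]);EY=np.array([-EX[1],EX[0]])
def st(p): d=np.array(p[:2])-O;return np.round([d@EX,d@EY],1)
E
python3 - <<'E'
from h import *
s=manip.read_state();print(s['eef_pos'],s['eef_rot'],st(s['eef_pos']),s['joints'][5])
c=cam('top');P=cloud(c).reshape(-1,3);x,y,z=P.T
m=(np.hypot(x-449.6,y-336.7)<40)&(z>37)&(z<48);q=P[m][:,:2].astype(np.float32);print('cup',cv2.minAreaRect(q),P[m][:,2].mean())
m=(np.hypot(x-542,y+61)<80)&(z>34)&(z<42);q=P[m][:,:2].astype(np.float32);r=cv2.minAreaRect(q);print('block',r,st(r[0]))
E
```

```text
[469.71562998 -76.77658762 200.14293514] [-3.14148500e+00  1.53885773e-04 -2.94757585e+00] [-125.8  -38. ] -2.0037775536249938
cup ((450.57672119140625, 337.71002197265625), (44.501861572265625, 40.45356750488281), 89.88175201416016) 41.620869620181765
block ((553.1998291015625, -55.733917236328125), (69.311279296875, 110.29631042480469), 27.573543548583984) [-39.8 -33.7]
```

>>> {"name": "drive_tool", "arguments": {"rows": [{"offset": [0, 0, 15], "spin": 0, "jaw": 60}, {"offset": [0, 0, 25], "spin": 0, "jaw": 60}, {"offset": [0, 0, 25], "spin": 0, "jaw": 60}, {"offset": [0, 0, 13], "spin": 0, "jaw": 60}, {"offset": [0, 0, 5], "spin": 0, "jaw": 60}, {"offset": [0, 0, 0], "spin": 0, "jaw": 60}, {"offset": [-5, 0, 0], "spin": 0, "jaw": 60}, {"offset": [-5, 0, 0], "spin": 0, "jaw": 60}, {"offset": [-5, 0, 0], "spin": 0, "jaw": 60}, {"offset": [-5, 0, 0], "spin": 0, "jaw": 60}, {"offset": [-5, 0, 0], "spin": 0, "jaw": 60}, {"offset": [-5, 0, 0], "spin": 0, "jaw": 60}, {"offset": [-5, 0, 0], "spin": 0, "jaw": 60}, {"offset": [-5, 0, 0], "spin": 0, "jaw": 60}, {"offset": [-5, 0, 0], "spin": 0, "jaw": 60}, {"offset": [-5, 0, 0], "spin": 0, "jaw": 60}]}}

```text
clock: 13.2
eef_pos: [519.5, -66.0, 116.9]
eef_rot: [-3.141, -0.0, -2.944]
wrist_force: [-4.2, -0.8, 2.2]
finger_gap: 59.9
```

```bash
cat >> h.py <<'E'
def block():
    c=cam('top');p=cloud(c).reshape(-1,3);s=np.array([(p[:,:2]-O)@EX,(p[:,:2]-O)@EY]).T
    m=(abs(s[:,0])<113)&(abs(s[:,1])<128)&(p[:,2]>33)&(p[:,2]<42)
    im=c['color'];return c,s[m].astype(np.float32)
E
python3 - <<'E'
from h import *
s=manip.read_state();print(s['eef_pos'],st(s['eef_pos']),s['wrist_force'])
c,q=block();print(len(q),cv2.minAreaRect(q));cv2.imwrite('pics/t3.png',cv2.resize(c['color'][90:280,190:400],None,fx=2.5,fy=2.5))
E
```

```text
[519.52916199 -65.95281214 116.92419722] [-74.8 -37.1] [-4.21227516 -0.78572296  2.22617647]
239 ((-4.373472213745117, -49.9957160949707), (55.3506965637207, 110.43478393554688), 0.9435107707977295)
```

View pics/t3.png

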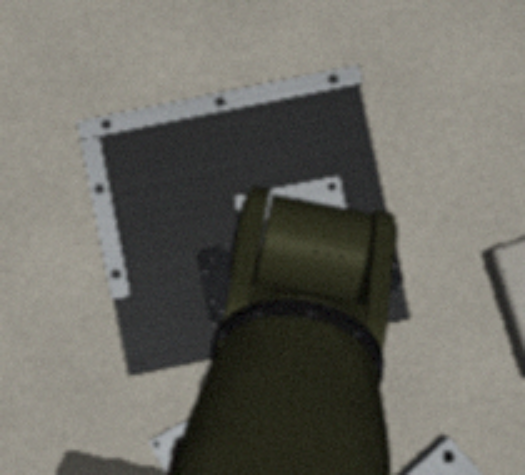

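The block is now square to the stage, with its visible front part near (290,190) in the crop. I'll carry on to the long fence.

>>> {"name": "drive_tool", "arguments": {"rows": [{"offset": [-5, 0, 0], "spin": 0, "jaw": 60}, {"offset": [-5, 0, 0], "spin": 0, "jaw": 60}, {"offset": [-5, 0, 0], "spin": 0, "jaw": 60}, {"offset": [-5, 0, 0], "spin": 0, "jaw": 60}, {"offset": [-5, 0, 0], "spin": 0, "jaw": 60}, {"offset": [-5, 0, 0], "spin": 0, "jaw": 60}, {"offset": [-5, 0, 0], "spin": 0, "jaw": 60}, {"offset": [-5, 0, 0], "spin": 0, "jaw": 60}, {"offset": [-5, 0, 0], "spin": 0, "jaw": 60}, {"offset": [-5, 0, 0], "spin": 0, "jaw": 60}, {"offset": [-5, 0, 0], "spin": 0, "jaw": 60}, {"offset": [-5, 0, 0], "spin": 0, "jaw": 60}, {"offset": [-5, 0, 0], "spin": 0, "jaw": 60}, {"offset": [-5, 0, 0], "spin": 0, "jaw": 60}, {"offset": [-5, 0, 0], "spin": 0, "jaw": 60}, {"offset": [-5, 0, 0], "spin": 0, "jaw": 60}, {"offset": [-4, 0, 0], "spin": 0, "jaw": 60}, {"offset": [0, 0, 0], "spin": 0, "jaw": 60}]}}

```text
clock: 15.05
eef_pos: [602.1, -49.3, 117.0]
eef_rot: [-3.141, 0.001, -2.943]
wrist_force: [0.1, 0.3, -0.7]
finger_gap: 60.0
```

>>> {"name": "drive_tool", "arguments": {"rows": [{"offset": [-1, 0, 0], "spin": 0, "jaw": 60}, {"offset": [-1, 0, 0], "spin": 0, "jaw": 60}, {"offset": [-1, 0, 0], "spin": 0, "jaw": 60}]}}

```text
clock: 15.35
eef_pos: [604.3, -48.9, 117.0]
eef_rot: [3.142, -0.0, -2.944]
wrist_force: [-4.3, -1.7, 2.5]
finger_gap: 60.0
```

>>> {"name": "drive_tool", "arguments": {"rows": [{"offset": [-1.5, 0, 0], "spin": 0, "jaw": 60}, {"offset": [-1.5, 0, 0], "spin": 0, "jaw": 60}, {"offset": [-1, 0, 0], "spin": 0, "jaw": 60}]}}

```text
clock: 15.65
eef_pos: [608.4, -48.1, 117.0]
eef_rot: [-3.142, -0.0, -2.944]
wrist_force: [-5.1, -1.3, 2.6]
finger_gap: 60.1
```

>>> {"name": "drive_tool", "arguments": {"rows": [{"offset": [-1, 0, 0], "spin": 0, "jaw": 60}, {"offset": [-1, 0, 0], "spin": 0, "jaw": 60}]}}

```text
clock: 15.85
eef_pos: [609.7, -47.8, 117.0]
eef_rot: [3.141, -0.003, -2.944]
wrist_force: [-18.0, -3.7, 12.6]
finger_gap: 60.1
```

>>> {"name": "drive_tool", "arguments": {"rows": [{"offset": [-0.7, 0, 0], "spin": 0, "jaw": 60}, {"offset": [0, 0, 0], "spin": 0, "jaw": 60}, {"offset": [5, 0, 0], "spin": 0, "jaw": 60}, {"offset": [15, 0, 0], "spin": 0, "jaw": 60}, {"offset": [0, 0, -20], "spin": 0, "jaw": 50}, {"offset": [0, 0, -25], "spin": 0, "jaw": 36}, {"offset": [-10, -12, -15], "spin": 0, "jaw": 36}, {"offset": [-20, -24, 0], "spin": 0, "jaw": 36}, {"offset": [-24, -27, 0], "spin": 0, "jaw": 36}, {"offset": [-20, -20, 0], "spin": 0, "jaw": 36}, {"offset": [0, -10, 0], "spin": 0, "jaw": 36}]}}

```text
clock: 16.95
eef_pos: [683.8, -129.1, 176.4]
eef_rot: [-3.141, 0.002, -2.944]
wrist_force: [-0.2, 0.5, -0.7]
finger_gap: 35.5
```

>>> {"name": "drive_tool", "arguments": {"rows": [{"offset": [0, 0, 0], "spin": 8.5, "jaw": 36}, {"offset": [0, 0, 0], "spin": 8.5, "jaw": 36}, {"offset": [0, 0, 0], "spin": 8.5, "jaw": 36}, {"offset": [0, 0, 0], "spin": 8.5, "jaw": 36}, {"offset": [0, 0, 0], "spin": 8.5, "jaw": 36}, {"offset": [0, 0, 0], "spin": 8.5, "jaw": 36}, {"offset": [0, 0, 0], "spin": 8.5, "jaw": 36}, {"offset": [0, 0, 0], "spin": 8.5, "jaw": 36}, {"offset": [0, 0, 0], "spin": 8.5, "jaw": 36}, {"offset": [0, 0, 0], "spin": 8.5, "jaw": 36}, {"offset": [0, 0, 0], "spin": 5, "jaw": 36}, {"offset": [0, 0, 0], "spin": 0, "jaw": 36}]}}

```text
clock: 18.15
eef_pos: [682.0, -127.8, 177.0]
eef_rot: [3.141, 0.0, 1.768]
wrist_force: [-0.3, 0.2, 0.5]
finger_gap: 36.0
```

```bash
python3 - <<'E'
from h import *
s=manip.read_state();print(s['eef_pos'],s['eef_rot'],st(s['eef_pos']),s['wrist_force'],s['finger_gap'])
c,q=block();print(len(q),cv2.minAreaRect(q));cv2.imwrite('pics/t4.png',cv2.resize(c['color'][90:280,190:400],None,fx=2.5,fy=2.5))
E
```

```text
[ 681.99280092 -127.84211451  176.96399981] [3.14104448e+00 2.38633621e-05 1.76766190e+00] [  72.4 -129.6] [-0.27693675  0.21145483  0.50182253] 35.97790564030293
872 ((69.26544952392578, -40.49610137939453), (87.15618133544922, 92.10200500488281), 0.12515194714069366)
```

View pics/t4.png

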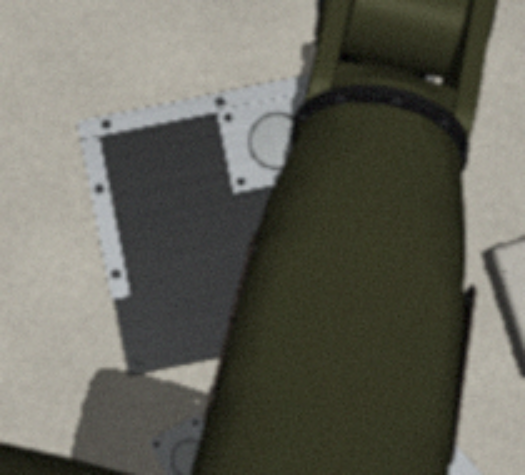

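The block lies against the long fence, with its left corners at (228,117) and (240,182) in the crop. Next is the push along the fence.

>>> {"name": "drive_tool", "arguments": {"rows": [{"offset": [0, 0, 20], "spin": 0, "jaw": 36}, {"offset": [0, 0, 25], "spin": 0, "jaw": 36}, {"offset": [0, 0, 12], "spin": 0, "jaw": 36}, {"offset": [0, 0, 3], "spin": 0, "jaw": 36}, {"offset": [5, 0, 0], "spin": 0, "jaw": 36}, {"offset": [5, 0, 0], "spin": 0, "jaw": 36}, {"offset": [5, 0, 0], "spin": 0, "jaw": 36}, {"offset": [5, 0, 0], "spin": 0, "jaw": 36}, {"offset": [5, 0, 0], "spin": 0, "jaw": 36}, {"offset": [5, 0, 0], "spin": 0, "jaw": 36}, {"offset": [5, 0, 0], "spin": 0, "jaw": 36}, {"offset": [5, 0, 0], "spin": 0, "jaw": 36}, {"offset": [5, 0, 0], "spin": 0, "jaw": 36}, {"offset": [5, 0, 0], "spin": 0, "jaw": 36}]}}

```text
clock: 19.6
eef_pos: [672.7, -79.3, 118.1]
eef_rot: [3.14, 0.002, 1.769]
wrist_force: [1.1, -6.4, 4.3]
finger_gap: 36.3
```

>>> {"name": "drive_tool", "arguments": {"rows": [{"offset": [5, 0, 0], "spin": 0, "jaw": 36}, {"offset": [5, 0, 0], "spin": 0, "jaw": 36}, {"offset": [5, 0, 0], "spin": 0, "jaw": 36}, {"offset": [5, 0, 0], "spin": 0, "jaw": 36}, {"offset": [5, 0, 0], "spin": 0, "jaw": 36}, {"offset": [5, 0, 0], "spin": 0, "jaw": 36}, {"offset": [5, 0, 0], "spin": 0, "jaw": 36}, {"offset": [5, 0, 0], "spin": 0, "jaw": 36}, {"offset": [5, 0, 0], "spin": 0, "jaw": 36}, {"offset": [5, 0, 0], "spin": 0, "jaw": 36}, {"offset": [5, 0, 0], "spin": 0, "jaw": 36}, {"offset": [5, 0, 0], "spin": 0, "jaw": 36}, {"offset": [5, 0, 0], "spin": 0, "jaw": 36}, {"offset": [5, 0, 0], "spin": 0, "jaw": 36}, {"offset": [5, 0, 0], "spin": 0, "jaw": 36}, {"offset": [5, 0, 0], "spin": 0, "jaw": 36}, {"offset": [4, 0, 0], "spin": 0, "jaw": 36}]}}

```text
clock: 21.3
eef_pos: [656.2, 3.0, 118.2]
eef_rot: [3.14, 0.002, 1.769]
wrist_force: [0.7, -8.3, 5.3]
finger_gap: 36.2
```

>>> {"name": "drive_tool", "arguments": {"rows": [{"offset": [1, 0, 0], "spin": 0, "jaw": 36}, {"offset": [1, 0, 0], "spin": 0, "jaw": 36}]}}

```text
clock: 21.5
eef_pos: [655.8, 4.9, 118.1]
eef_rot: [3.14, 0.002, 1.769]
wrist_force: [-0.3, -8.2, 4.9]
finger_gap: 36.0
```

```bash
python3 - <<'E'
from h import *
s=manip.read_state();print(s['eef_pos'],s['eef_rot'],st(s['eef_pos']),s['wrist_force'],s['finger_gap'])
c,q=block();print(len(q),cv2.minAreaRect(q),q.max(0))
E
```

```text
[655.78617261   4.94850729 118.08788032] [3.14011859e+00 1.58132960e-03 1.76904171e+00] [72.7  5.7] [-0.28728842 -8.19357128  4.94365076] 35.96511875267464
282 ((69.49772644042969, 110.40032196044922), (34.4762077331543, 86.9420394897461), 88.63127136230469) [112.98148 127.02918]
```

>>> {"name": "drive_tool", "arguments": {"rows": [{"offset": [1, 0, 0], "spin": 0, "jaw": 36}, {"offset": [1, 0, 0], "spin": 0, "jaw": 36}]}}

```text
clock: 21.75
eef_pos: [655.4, 6.8, 118.1]
eef_rot: [3.14, 0.002, 1.769]
wrist_force: [0.7, -7.0, 4.8]
finger_gap: 36.0
```

>>> {"name": "drive_tool", "arguments": {"rows": [{"offset": [1, 0, 0], "spin": 0, "jaw": 36}, {"offset": [1, 0, 0], "spin": 0, "jaw": 36}]}}

```text
clock: 21.95
eef_pos: [655.1, 8.2, 118.1]
eef_rot: [3.14, 0.003, 1.769]
wrist_force: [1.9, -15.9, 3.5]
finger_gap: 35.7
```

>>> {"name": "drive_tool", "arguments": {"rows": [{"offset": [1, 0, 0], "spin": 0, "jaw": 36}, {"offset": [0.5, 0, 0], "spin": 0, "jaw": 36}]}}

```text
clock: 22.15
eef_pos: [655.1, 8.5, 118.1]
eef_rot: [3.139, 0.004, 1.768]
wrist_force: [4.1, -20.9, 1.6]
finger_gap: 35.6
```

>>> {"name": "drive_tool", "arguments": {"rows": [{"offset": [-3, 0, 0], "spin": 0, "jaw": 36}, {"offset": [-12, 0, 0], "spin": 0, "jaw": 36}, {"offset": [-10, 0, -15], "spin": 0, "jaw": 36}, {"offset": [-20, 0, -25], "spin": 0, "jaw": 36}, {"offset": [-30, 0, -20], "spin": 0, "jaw": 36}, {"offset": [-40, 0, 0], "spin": 0, "jaw": 36}, {"offset": [-45, 0, 0], "spin": 0, "jaw": 36}, {"offset": [-40, 0, 0], "spin": 0, "jaw": 36}, {"offset": [-15, 0, 0], "spin": 0, "jaw": 36}, {"offset": [0, 0, 0], "spin": 0, "jaw": 36}]}}

```text
clock: 23.15
eef_pos: [696.5, -202.2, 177.4]
eef_rot: [3.141, 0.0, 1.766]
wrist_force: [-0.3, 1.6, -0.7]
finger_gap: 35.6
```

```bash
python3 - <<'E'
from h import *
s=manip.read_state();print(s['eef_pos'],s['joints'])
c,q=block();print(len(q),cv2.minAreaRect(q),q.max(0),q.min(0));cv2.imwrite('pics/t5.png',cv2.resize(c['color'][110:260,210:360],None,fx=4,fy=4,interpolation=cv2.INTER_CUBIC))
E
```

```text
[ 696.49390016 -202.24214002  177.3535544 ] [-3.33109349e-01  8.05712794e-01  1.04803409e+00  1.00623928e-04
  1.28747098e+00 -5.28469944e-01]
1374 ((69.53248596191406, 74.1720962524414), (107.49471282958984, 86.91649627685547), 89.99832916259766) [112.992165 127.92049 ] [26.075697 20.424524]
```

View pics/t5.png

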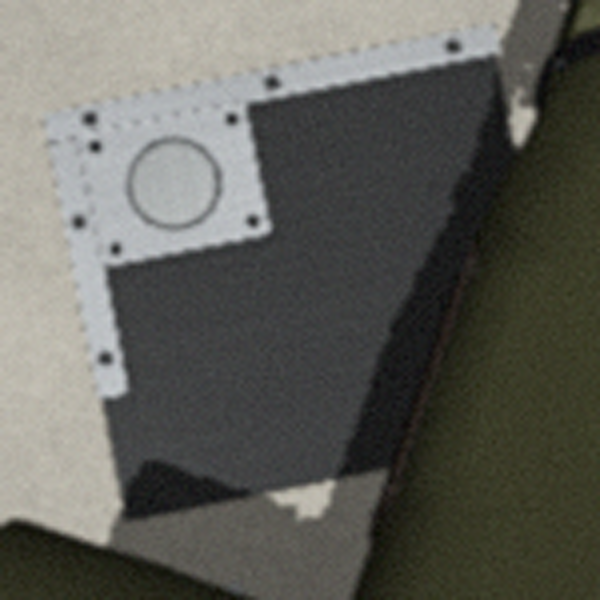

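The block's top (corner screws at 95,145 and 252,222 in the crop) meets both fences with no dark gap. Its measured edges are parallel to the stage. Next is the dial.

>>> {"name": "drive_tool", "arguments": {"rows": [{"offset": [-5, -10, -15], "spin": 0, "jaw": 40}, {"offset": [-10, -20, -10], "spin": 0, "jaw": 40}, {"offset": [-13, -25, 0], "spin": 0, "jaw": 40}, {"offset": [-13, -25, 0], "spin": 0, "jaw": 40}, {"offset": [-13, -26, 0], "spin": 0, "jaw": 40}, {"offset": [-13, -26, 0], "spin": 0, "jaw": 40}, {"offset": [-13, -26, 0], "spin": 0, "jaw": 40}, {"offset": [-13, -26, 0], "spin": 0, "jaw": 40}, {"offset": [-11, -22, 0], "spin": 0, "jaw": 40}, {"offset": [-5, -10, 0], "spin": 0, "jaw": 40}]}}

```text
clock: 24.2
eef_pos: [505.1, -349.5, 203.6]
eef_rot: [3.141, 0.001, 1.769]
wrist_force: [-0.2, 0.5, -0.2]
finger_gap: 40.2
```

>>> {"name": "drive_tool", "arguments": {"rows": [{"offset": [0, 0, 0], "spin": 8.3, "jaw": 40}, {"offset": [0, 0, 0], "spin": 8.3, "jaw": 40}, {"offset": [0, 0, 0], "spin": 8.3, "jaw": 40}, {"offset": [0, 0, 0], "spin": 8.3, "jaw": 40}, {"offset": [0, 0, 0], "spin": 8.3, "jaw": 40}, {"offset": [0, 0, 0], "spin": 8.3, "jaw": 40}, {"offset": [0, 0, 0], "spin": 8.3, "jaw": 40}, {"offset": [0, 0, 0], "spin": 8.3, "jaw": 40}, {"offset": [0, 0, 0], "spin": 8.3, "jaw": 40}, {"offset": [0, 0, 0], "spin": 8.3, "jaw": 40}, {"offset": [0, 0, 0], "spin": 0, "jaw": 40}]}}

```text
clock: 25.3
eef_pos: [506.8, -348.4, 202.8]
eef_rot: [3.141, -0.001, 0.319]
wrist_force: [0.5, 0.3, 0.4]
finger_gap: 40.3
```

```bash
python3 - <<'E'
from h import *
s=manip.read_state();print(s['eef_pos'],s['eef_rot'],np.degrees(s['eef_rot'][2]),s['joints'][5],s['finger_gap'])
c=cam('wrist');P=cloud(c).reshape(-1,3);x,y,z=P.T
m=(np.hypot(x-506,y+351)<40)&(z>80)&(z<97);q=P[m][:,:2].astype(np.float32);print(len(q),cv2.minAreaRect(q))
m=(np.hypot(x-506,y+351)<110)&(z>44)&(z<56);print('console',cv2.minAreaRect(P[m][:,:2].astype(np.float32)))
cv2.imwrite('pics/d6.png',c['color'])
E
```

```text
[ 506.80359204 -348.44689171  202.80675479] [ 3.14103032e+00 -5.57905671e-04  3.19102224e-01] 18.283210693568765 0.5897311318456999 40.307148732604965
1813 ((507.24200439453125, -354.12249755859375), (46.20086669921875, 14.05940055847168), 16.7222843170166)
console ((507.4925231933594, -354.03131103515625), (138.87501525878906, 139.83970642089844), 16.76918601989746)
```

View pics/d6.png

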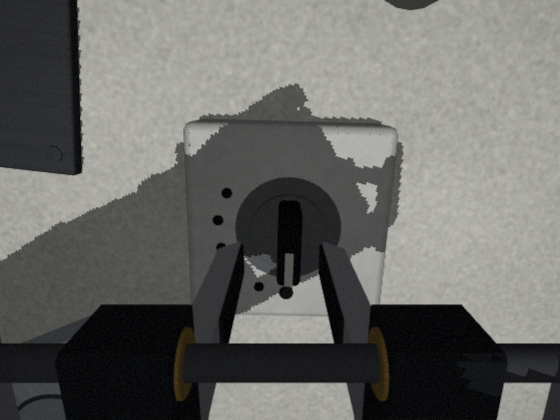

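The pointer line at (288,270) faces the big dot at (286,292), so the dial is at its stop. The smaller dots run clockwise from there.

>>> {"name": "drive_tool", "arguments": {"rows": [{"offset": [-1.1, 3.4, 10], "spin": 1.2, "jaw": 40}, {"offset": [0, 0, 15], "spin": 0, "jaw": 40}, {"offset": [0, 0, 12], "spin": 0, "jaw": 40}, {"offset": [0, 0, 5], "spin": 0, "jaw": 40}, {"offset": [0, 0, 0], "spin": 0, "jaw": 40}, {"offset": [0, 0, 0], "spin": 0, "jaw": 8}, {"offset": [0, 0, 0], "spin": 0, "jaw": 8}, {"offset": [0, 0, 0], "spin": 0, "jaw": 8}, {"offset": [0, 0, 0], "spin": 0, "jaw": 8}, {"offset": [0, 0, 0], "spin": 0, "jaw": 8}, {"offset": [0, 0, 0], "spin": 0, "jaw": 8}], "force": 45}}

```text
clock: 26.45
eef_pos: [506.5, -353.4, 160.3]
eef_rot: [3.141, -0.001, 0.299]
wrist_force: [2.0, -4.1, -0.1]
finger_gap: 13.7
```

>>> {"name": "drive_tool", "arguments": {"rows": [{"offset": [0, 0, 0], "spin": 6, "jaw": 8}, {"offset": [0, 0, 0], "spin": 6, "jaw": 8}, {"offset": [0, 0, 0], "spin": 6, "jaw": 8}, {"offset": [0, 0, 0], "spin": 6, "jaw": 8}, {"offset": [0, 0, 0], "spin": 6, "jaw": 8}, {"offset": [0, 0, 0], "spin": 6, "jaw": 8}, {"offset": [0, 0, 0], "spin": 6, "jaw": 8}, {"offset": [0, 0, 0], "spin": 6, "jaw": 8}, {"offset": [0, 0, 0], "spin": 6, "jaw": 8}, {"offset": [0, 0, 0], "spin": 6, "jaw": 8}, {"offset": [0, 0, 0], "spin": 6, "jaw": 8}, {"offset": [0, 0, 0], "spin": 6, "jaw": 8}, {"offset": [0, 0, 0], "spin": 0, "jaw": 8}, {"offset": [0, 0, 0], "spin": 0, "jaw": 8}]}}

```text
clock: 27.85
eef_pos: [506.1, -353.7, 160.3]
eef_rot: [3.141, -0.001, -0.958]
wrist_force: [-2.0, -5.3, 0.9]
finger_gap: 13.6
```

Turned 1.257 rad. I'll release, lift off and look.

>>> {"name": "drive_tool", "arguments": {"rows": [{"offset": [0, 0, 0], "spin": 0, "jaw": 40}, {"offset": [0, 0, 0], "spin": 0, "jaw": 40}, {"offset": [0, 0, 0], "spin": 0, "jaw": 40}, {"offset": [0, 0, 0], "spin": 0, "jaw": 40}, {"offset": [0, 0, -10], "spin": 0, "jaw": 40}, {"offset": [0, 0, -25], "spin": 0, "jaw": 40}, {"offset": [0, 0, -35], "spin": 0, "jaw": 40}, {"offset": [0, 0, -35], "spin": 0, "jaw": 40}, {"offset": [0, 0, -15], "spin": 0, "jaw": 40}, {"offset": [0, 0, 0], "spin": 0, "jaw": 40}]}}

```text
clock: 28.85
eef_pos: [506.7, -353.2, 282.2]
eef_rot: [-3.14, -0.004, -0.957]
wrist_force: [0.2, -0.8, -0.1]
finger_gap: 39.8
```

```bash
python3 - <<'E'
from h import *
s=manip.read_state();print(s['eef_pos'],s['eef_rot'],s['wrist_force'])
w=cam('wrist');P=cloud(w).reshape(-1,3);x,y,z=P.T
m=(np.hypot(x-506,y+352)<40)&(z>80)&(z<97);print('bar',cv2.minAreaRect(P[m][:,:2].astype(np.float32)),'expect yaw',17-72.2)
c,q=block();print('block',len(q),cv2.minAreaRect(q),q.min(0))
P=cloud(c).reshape(-1,3);x,y,z=P.T
m=(np.hypot(x-449.6,y-336.7)<40)&(z>37)&(z<48);q=P[m][:,:2].astype(np.float32);print('cup',cv2.minAreaRect(q),P[m][:,2].mean(),P[m][:,2].std())
for n,a,b,h in [('full',559.8,346,38),('jar',690,-357,70),('die',698,353,26)]:
    m=(np.hypot(x-a,y-b)<45)&(z>h-8)&(z<h+10);print(n,P[m].mean(0).round(1),P[m].shape)
P0=np.load('c0.npy');x,y,z=P0.T
for n,a,b,h in [('full',559.8,346,38),('jar',690,-357,70),('die',698,353,26)]:
    m=(np.hypot(x-a,y-b)<45)&(z>h-8)&(z<h+10);print(n,P0[m].mean(0).round(1))
cv2.imwrite('pics/f7.png',np.hstack([cv2.resize(w['color'],(400,300)),cv2.resize(c['color'],(400,300))]))
E
```

```text
[ 506.66864525 -353.23373604  282.22474514] [-3.14045372 -0.0036993  -0.95743491] [ 0.19945941 -0.77160759 -0.14790556]
bar ((507.64910888671875, -354.91253662109375), (13.856324195861816, 45.51215744018555), 34.0536994934082) expect yaw -55.2
block 1375 ((69.44507598876953, 74.18253326416016), (107.55801391601562, 86.94390869140625), 89.99835968017578) [25.97187  20.402546]
cup ((450.52557373046875, 337.92926025390625), (40.66841506958008, 42.46870803833008), 1.1896151304244995) 41.640884663711205 2.287414215568491
full [560.2 347.2  38.6] (104, 3)
jar [ 696.9 -374.7   74.5] (373, 3)
die [706.1 354.2  29.8] (286, 3)
full [560.4 345.7  38.2]
jar [ 696.9 -374.8   74.4]
die [706.  354.   29.8]
```

View pics/f7.png

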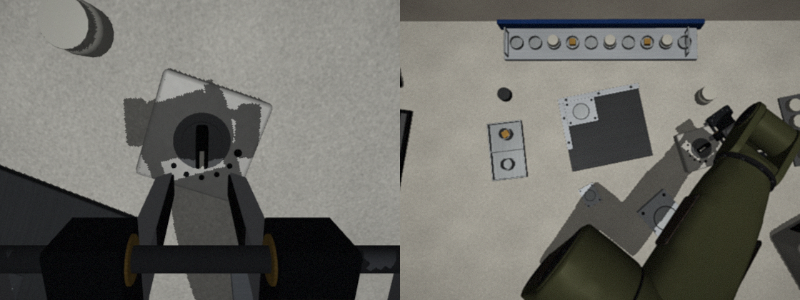

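The wrist half shows the pointer at the third dot after the big one, near (201,170). The bar has turned 72.6°. The top half shows the block in the corner at (580,112) and the cup upright in the empty compartment at (507,163).

```bash
python3 -c "
from cell import manip
print(manip.sign_off())"
```

```text
the job is handed in; nothing more can be done
None
```

I carried out all three steps in order and handed the job in after about 29 s of robot time; the limit is 69 s. No verdict was reported.

- **Cup:** I lowered it into the tray's empty compartment still gripped, until it touched the floor, then released it. The last check showed it upright, about 1 mm from the compartment centre, with its rim about 42 mm above the table as expected.
- **Block:** I pushed it first to the long fence (about 18 N at contact), then along it to the short fence (about 21 N). It measured square to the stage within about 0.1°. Its position along x came out about 1 mm short of nominal. That is within the camera calibration error and did not change after the long-fence push. I did not check it with a second nudge.
- **Dial:** I turned it from the stop. The bar turned 72.6° (1.27 rad), and the pointer sits at the third dot.
- **Bystanders:** The full cup, jar and press die moved at most about 1.5 mm by measurement, which is within noise. The gripper was lifted clear of everything.

One drive call was refused because its rows left out the spin value. It did not move the arm, and I sent it again with the values added.

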